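Index the photo turntable four clicks and take the next picture

ROBOT

A 7-joint arm with a two-finger parallel gripper is mounted at the origin on the work surface. World frame = base frame: x ahead of the robot, y to its left, z up, the work surface at z = 0. Lengths are in m, angles in rad, forces in N, time in s.
With the tool pointing down it reaches from about 0.4 to 0.85 m from the base axis. Payload 10.4 kg.
Tool frame: the origin (TCP) lies on the centre line of the jaws, within the pads' length; the fingertips stand 14 mm ahead of it and the grasp point (between the pads) lies 5 mm behind it (manip.tip_reach is the distance from the TCP to the fingertips, in m); z points along the fingers, y is the line along which they close (so a half turn about z gives the same grasp; the last joint's range is limited). The gripper opens to 85 mm and grips with 20 to 120 N. Pads are 22 mm wide; open, the fingers measure 114 mm over their backs; the gripper's body (76 mm by 85 mm) begins 54 mm behind the grasp point. The pads swing forward as they close: fully open they stand 13 mm farther back than shut.
Start: joints at [-1.149, 0.332, -0.065, 1.46, 0.022, 1.35, -0.088], TCP at [0.269, 0.564, 0.245] pointing down, gripper open.
Joint ranges: [-2.6, 2.6], [-0.5, 2.12], [-1.47, 1.34], [0.16, 2.42], [-1.27, 4.41], [0.06, 2.06], [-2.6, 2.6]. Speed limits (rad/s): [2.22, 2.22, 2.79, 2.79, 3.14, 3.14, 3.14].

INTERFACE

Orientations are given as a unit quaternion [x, y, z, w].
In Python, from workcell import manip gives the robot as it stands.
- The arm moves only by the shell command python3 -m pendant 'ROWS' [FORCE]. ROWS is JSON, a list of rows, each a list of 7 numbers: the shift along the tool's x, y, z in units of 50 mm (1.0 is 50 mm), then the turn, a rotation vector about the tool's x, y, z in units of 8 degrees (1.0 is 8 degrees), then the opening, from -1 (shut) to 1 (fully open), so that 0 is half open. In form: [[dx, dy, dz, ax, ay, az, jaw], ...]. A call has exactly 10 rows; each row is the pose to reach, as a shift and turn from the pose commanded when the call began, along the tool's axes at that moment; what a row does not reach only later rows make up. A row lasts 1/8 s, in which the tool goes at most 62.5 mm and 10.7 degrees, less where a joint would pass 70% of its speed; a pose out of reach is approached as far as the arm can. A call with a gripper value outside its range is refused whole. The fingers move at their own pace and stop on an object; FORCE is the grip in N (left out, the last holds). Time passes only in rows, so rows that repeat a pose let the fingers close, or fill a call up. It gives the time, the measured TCP pose, the force, the opening and the grip force at its end, in the units of the state.
- manip.get_obs(): the state, without advancing time (a new reading comes with each control period).
- manip.camera(name): name is "scene" or "top"; returns (picture, depth): 420x560x3 uint8, red, green, blue; 420x560 float32, m along the optical axis (not along the pixel's ray), 0 where there is no reading.
- manip.get_calibration(name): a dict with "fx", "fy", "cx", "cy" (pixels), "xyz" and "orientation" of the camera in the world. Camera axes: x right, y up, looking along -z (the intrinsics and any distortion apply to the point x, -y, -z); pixel columns grow to the right and rows downward; lengths in m; the calibration is good to about 2 mm. A picture is of the moment at which its call begins. get_calibration takes no time and is no camera call.
- manip.hand_in(): hands the job in; it is judged then, once.
Trained networks look in the newest picture that a camera, given by its name, has taken for a name from the list of things; names that differ only in an ending like _2 or _b are one class to them, and where a whole thing is asked for, a point or a joint stands for the part that bears it (a point fixed in the world has none). Each returns a list of dicts, best first, with "p" (0 to 1); they miss things now and then, are a little off and sometimes report something else, mostly with a low value. They report only what shows in the picture. A call takes as long as a camera call. They do not tell look-alikes from the thing itself.
- manip.find_in(thing, camera): "box" ([left, top, right, bottom] in pixels, round what is visible of it).
- manip.trace(thing, camera): "pixels" (420x560 bool, what is visible of it) and "box" ([left, top, right, bottom] in pixels, round what is visible of it).
- manip.tip_of(thing, camera): "pixel" ([column, row] in pixels: a listed point, or the origin of a listed thing).
The state is a dict: "clock": time; "joint_pos": joint angles; "joint_velocities": joint speeds; "tau": joint torques, N m; "position": TCP position; "ee_rot": TCP orientation; "ft_force": force on the tool from outside, world axes, zero at the start; "torque": the same for the moment, N m; "grip_width": opening from 0.0 (shut) to 1.0 (fully open); "grasp_force": force on a finger pad.
Only numpy, scipy, OpenCV 4.12 (cv2) and the standard library are available. Lean on these libraries where they do the work, as an engineer would, in place of code of your own. Each camera call takes 0.05 s, during which the arm holds its last target. There are 200 camera calls.

TASK

Get the next view of the vertebra: with the shut fingertips push the upright lug of the click-stop turntable round clockwise (seen from above) by exactly four clicks from where it rests now, never going on into a fifth, then press the camera's shutter release right down and let it come up again. The vertebra rides along standing in the middle of the dial; do not touch it, do not pinch or force the lug, lift nothing, and leave the other things where they are.

Things in the scene. Friction and masses are not known exactly. Their poses are not given: they have to be found in the camera images.
- turntable: Black round foot of the photo turntable, fixed, 240 mm across. Origin on the turning axis at table height; z up. Its dial is a white disc 200 mm across with its flat top 39 mm above the table. 18 white ticks, one per click (20 degrees), lie on the foot's flange 112 mm from the axis. A small camera, 125 mm high, stands about 250 mm from the axis on the foot's +x side.
- dial (a joint): Angle of the dial (rad), growing clockwise seen from above. Clicks lie at multiples of 0.349 rad (20 degrees), 0 to 9, stops 0.12 rad outside. It starts resting in click 0, 1, 2 or 3. A sprung roller resists leaving a click (about 4 N at the lug); once past half-way the dial runs on by itself, ahead of the finger, into the next click and stays there.
- lug (a point): Point on the lug, the only upright black fin on the dial: 32 mm long radially, 8 mm thick, top 69 mm above the table (30 above the dial). The point is on its mid-plane, 80 mm from the axis, 57 mm above the table. At joint 0 it lies at 200 degrees, counter-clockwise from the foot's x axis. To turn clockwise, push its counter-clockwise face.
- vertebra: Bone-coloured vertebra, 46 mm across its round body, 72 mm over its side processes and 55 mm high, 110 g, standing loose within about 11 mm of the middle of the dial. Origin at the centre of its underside, on the dial's top; z up.
- release (a joint): Travel of the shutter release's button (m): 0 up, 0.006 fully down; it springs back. Fully down takes about 4 N.
- release_top (a point): Centre of the top of the shutter release's round button, 32 mm across, 22 mm above the table, in a low black fixed housing; pressed straight down.
- skull: A bystander, to be left where it is: bone-coloured small animal skull, 145 mm long, 60 mm high, lying beyond the shutter release. Origin under its middle.
- toe_bone: A bystander, to be left where it is: bone 70 mm long and 22 mm high lying just beyond the shutter release. Origin under its middle.
- tape: A bystander, to be left where it is: flat-lying roll of tape, 80 mm across, 24 mm high, on the robot's side of the shutter release. Origin under its middle.
- brush: A bystander, to be left where it is: brush 170 mm long with a wooden handle, lying at the right. Origin under its middle.
- mug: A bystander, to be left where it is: white mug, 80 mm across, 90 mm high, at the left. Origin under its middle.
- glue: A bystander, to be left where it is: white bottle, 44 mm across, 110 mm high, at the right. Origin under its middle.
- jar: A bystander, to be left where it is: jar, 64 mm across, 70 mm high, at the left. Origin under its middle.
There are look-alikes about, which are no part of the job. What is shaped like the vertebra but blue is not meant.

How it is judged:
By the outcome, as a careful person would: the job done as asked, in the order asked, and still so for the second after the job is handed in, with the robot touching nothing.
It also fails if it takes over 53 s, if anything falls off the work surface, if the arm or the gripper's body presses on something with over 40 N, if the wrist force passes 120 N, or if a joint passes its speed limit or range.

## Working session

There is one attempt and no reset: what is moved stays moved. The work goes in short steps, Python scripts to look and compute and a shell command to move; the robot and the scene stay as the last step left them, time stands still between calls to the robot, and variables do not carry over. Pictures are saved under pics/ and viewed, at most 13 in all, crops included, and the job is handed in when it is done.

```bash
mkdir -p pics; cat > h.py <<'E'
import numpy as np, cv2
from scipy.spatial.transform import Rotation as R
from workcell import manip
def look(n):
    return manip.camera(n)
def unproj(cal,u,v,d):
    p=np.array([(u-cal['cx'])/cal['fx']*d,-(v-cal['cy'])/cal['fy']*d,-np.asarray(d)*1.0])
    return R.from_quat(cal['orientation']).as_matrix()@p+np.array(cal['xyz'])
def atz(cal,u,v,z):
    o=np.array(cal['xyz']);q=unproj(cal,u,v,1.0)-o
    return o+q*(z-o[2])/q[2]
def proj(cal,P):
    q=R.from_quat(cal['orientation']).as_matrix().T@(np.array(P)-np.array(cal['xyz']))
    return [round(float(cal['cx']+cal['fx']*q[0]/-q[2]),1),round(float(cal['cy']-cal['fy']*q[1]/-q[2]),1)]
E
python3 - <<'E'
from h import *
o=manip.get_obs();print(o['clock'],o['position'],o['ee_rot'],o['grip_width'])
for n in('top','scene'):
    p,d=look(n);cv2.imwrite(f'pics/{n}0.png',p[...,::-1]);np.save(f'{n}_d.npy',d);np.save(f'{n}_p.npy',p);c=manip.get_calibration(n);print(n,c)
    for t in('lug','release_top','turntable','vertebra'):
        for r in manip.tip_of(t,n)[:3]:print(n,t,round(r['p'],2),np.round(r['pixel'],1))
print(manip.tip_reach)
E
```

```text
0.0 [0.26876005 0.56387926 0.24451395] [ 2.20543275e-01  9.75376933e-01 -6.96152907e-04 -1.32049690e-04] 0.9997845540074984
top {'fx': 506.3465503181864, 'fy': 506.3465503181864, 'cx': 282.3606797285381, 'cy': 198.64497676608582, 'xyz': array([ 0.40828625, -0.01173398,  1.2956476 ]), 'orientation': array([-0.05106967,  0.0466928 ,  0.7104854 , -0.70030149])}
top lug 0.61 [218.7 247.1]
top release_top 0.63 [218.1 248.5]
top release_top 0.6 [354.1 216.4]
top turntable 0.77 [206.3 224.1]
top vertebra 0.65 [200.9 216.1]
top vertebra 0.57 [221.2 303. ]
scene {'fx': 399.8507884071326, 'fy': 399.8507884071326, 'cx': 272.6729089607508, 'cy': 213.17942328057552, 'xyz': array([ 1.13663139, -0.23781848,  0.92309839]), 'orientation': array([0.26062549, 0.17560991, 0.54313185, 0.77861627])}
scene lug 0.94 [311.3 181.2]
scene turntable 0.67 [414.7 210.3]
scene turntable 0.6 [331.  206.2]
scene vertebra 0.55 [337.7 198.3]
scene vertebra 0.53 [295.1 158.3]
scene vertebra 0.44 [141.8 288.5]
0.014
```

View pics/top0.png

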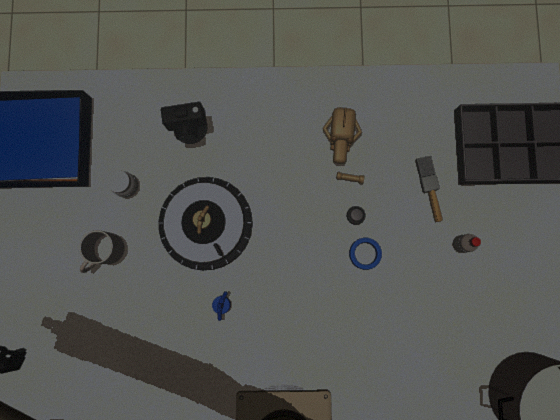

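View pics/scene0.png

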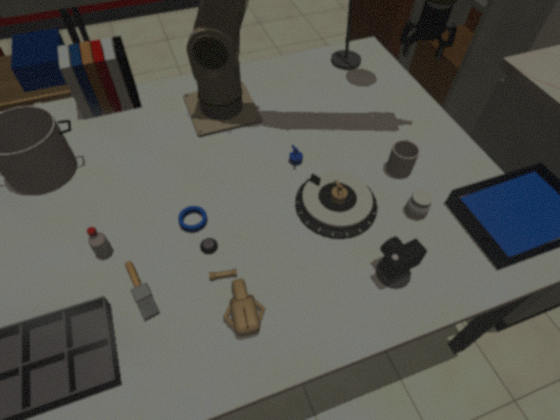

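The top view shows the turntable centre at about (205,224), the black lug at (219,249), the bone vertebra at (202,218), and the release at (356,215). The blue ring at (365,253) is the tape. Things that could be mistaken: the blue vertebra at (222,303) is the look-alike. For the release, the network also offered (218,248), which is the lug. Next I'll measure and check with a crop.

```bash
python3 - <<'E'
from h import *
p=np.load('top_p.npy');d=np.load('top_d.npy');c=manip.get_calibration('top')
v,u=np.mgrid[0:420,0:560]
X=unproj(c,u.ravel(),v.ravel(),d.ravel()) if 0 else None
q=np.stack([(u-c['cx'])/c['fx']*d,-(v-c['cy'])/c['fy']*d,-d],-1)
W=q@R.from_quat(c['orientation']).as_matrix().T+np.array(c['xyz'])
np.save('W.npy',W)
roi=(u>140)&(u<270)&(v>160)&(v<285)
m=roi&(abs(W[...,2]-.039)<.006)&(p.sum(-1)>150)
# white dial outer edge via colour
k=roi&(abs(W[...,2]-.039)<.009)
cn=cv2.findContours(k.astype(np.uint8),0,1)[0];cn=max(cn,key=cv2.contourArea)
e=cv2.fitEllipse(cn);print('dial ellipse',e,'centre',atz(c,*e[0],.039))
f=roi&(W[...,2]>.008)
cn=max(cv2.findContours(f.astype(np.uint8),0,1)[0],key=cv2.contourArea);e2=cv2.fitEllipse(cn);print('foot',e2,[atz(c,*e2[0],z) for z in(.015,.025)])
C=atz(c,*e[0],.039)
r=np.hypot(W[...,0]-C[0],W[...,1]-C[1])
L=roi&(W[...,2]>.052)&(r>.055)&(r<.105)
P=W[L];print('lug',L.sum(),P.mean(0),np.hypot(*(P[:,:2].mean(0)-C[:2])),np.degrees(np.arctan2(P[:,1].mean()-C[1],P[:,0].mean()-C[0])))
V=W[roi&(W[...,2]>.06)&(r<.055)];print('vert r max',V.shape,np.hypot(V[:,0]-C[0],V[:,1]-C[1]).max(),V.min(0),V.max(0),V.mean(0))
K=W[(u>150)&(u<225)&(v>90)&(v<150)&(W[...,2]>.05)];print('cam',K.mean(0),np.degrees(np.arctan2(K[:,1].mean()-C[1],K[:,0].mean()-C[0])))
B=W[(u>340)&(u<372)&(v>200)&(v<230)&(W[...,2]>.012)];print('release',len(B),B.mean(0),B.min(0),B.max(0),atz(c,354.1,216.4,.022),atz(c,356,215,.022))
im=np.clip(p[...,::-1].astype(float)*2,0,255).astype(np.uint8)
a=cv2.resize(im[165:325,145:265],(450,600),interpolation=cv2.INTER_CUBIC);b=cv2.resize(im[160:280,320:390],(350,600),interpolation=cv2.INTER_CUBIC)
cv2.imwrite('pics/crop1.png',np.hstack([a,b]))
E
```

```text
dial ellipse ((203.34275817871094, 221.96511840820312), (78.01275634765625, 79.65147399902344), 53.04157638549805) centre [0.52759709 0.19260079 0.039     ]
foot ((204.9968719482422, 223.03868103027344), (91.62015533447266, 93.5029067993164), 47.50092697143555) [array([0.52707875, 0.19227759, 0.015     ]), array([0.52615115, 0.19068456, 0.025     ])]
lug 53 [0.45924101 0.15281746 0.06678933] 0.07909025150150775 -149.80054083481303
vert r max (308, 3) 0.04031095387636716 [0.49763231 0.17185    0.06018362] [0.56555565 0.21444397 0.09812584] [0.5322824  0.19187835 0.07136347]
cam [0.76578887 0.22628199 0.12693946] 8.048477366118854
release 199 [ 0.53829476 -0.18514042  0.05756036] [ 0.40828625 -0.21478144  0.01204167] [ 0.56523469 -0.01173398  1.2956476 ] [ 0.53774512 -0.18555296  0.022     ] [ 0.54122607 -0.1904653   0.022     ]
```

View pics/crop1.png

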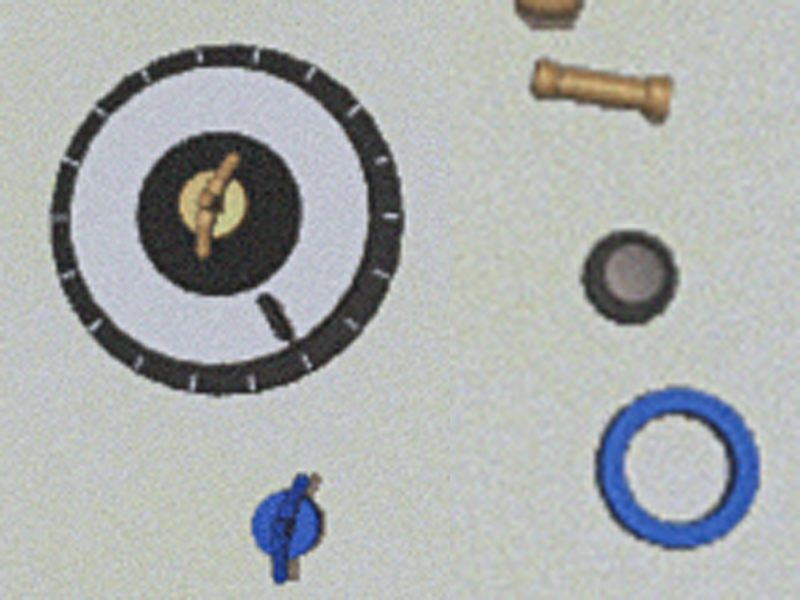

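The crop confirms the choice: lug at crop (275,317), pointing at 210° world. The bone vertebra is in the middle, the blue look-alike lies below, off the dial, and the release button is at crop (631,273). I'll push with the tool's +x face and turn the tool along the arc.

```bash
cat >> h.py <<'E'
C=np.array([.5270,.1921])
def tgt(th,r=.084,h=.015,z=.062):
    a=np.radians(th);t=np.array([np.sin(a),-np.cos(a)])
    xy=C+r*np.array([np.cos(a),np.sin(a)])-h*t
    return np.array([*xy,z]),th-90
def row(P,yaw):
    o=manip.get_obs();M=R.from_quat(o['ee_rot'])
    y=np.radians(yaw);x=np.array([np.cos(y),np.sin(y),0]);z=np.array([0,0,-1.]);T=R.from_matrix(np.stack([x,np.cross(z,x),z],1))
    return np.round(np.r_[M.inv().apply(P-o['position'])/.05,np.degrees((M.inv()*T).as_rotvec())/8],2).tolist()
E
python3 - <<'E'
from h import *
for z in(.2,.062):P,y=tgt(210,h=.027,z=z);print(P,y,row(P,y))
E
```

```text
[0.46775387 0.12671731 0.2       ] 120 [-7.36, -6.19, 0.91, 0.0, -0.0, 4.31]
[0.46775387 0.12671731 0.062     ] 120 [-7.36, -6.19, 3.67, 0.0, -0.0, 4.31]
```

```bash
python3 -m pendant '[[-1,-0.8,0,0,0,0.6,-1],[-2,-1.6,0,0,0,1.2,-1],[-3,-2.5,0,0,0,1.8,-1],[-4,-3.4,0.2,0,0,2.4,-1],[-5,-4.2,0.4,0,0,3,-1],[-6,-5,0.6,0,0,3.6,-1],[-7,-5.9,0.9,0,0,4.31,-1],[-7.36,-6.19,0.91,0,0,4.31,-1],[-7.36,-6.19,0.91,0,0,4.31,-1],[-7.36,-6.19,0.91,0,0,4.31,-1]]'
python3 - <<'E'
from h import *
P,y=tgt(210,h=.027,z=.062);print(row(P,y))
c=manip.get_calibration('scene');p,d=look('scene')
im=np.clip(p[...,::-1].astype(float)*2,0,255).astype(np.uint8)
cv2.imwrite('pics/s1.png',cv2.resize(im[90:260,240:440],(700,595),interpolation=cv2.INTER_CUBIC))
E
```

```text
clock: 1.75
position: [0.4678, 0.1272, 0.1999]
ee_rot: [0.5, 0.866, 0.0, -0.0]
ft_force: [-0.3, 0.6, 0.0]
grip_width: 0.002
grasp_force: 0.0
[-0.01, -0.01, 2.76, 0.0, -0.0, 0.01]
```

View pics/s1.png

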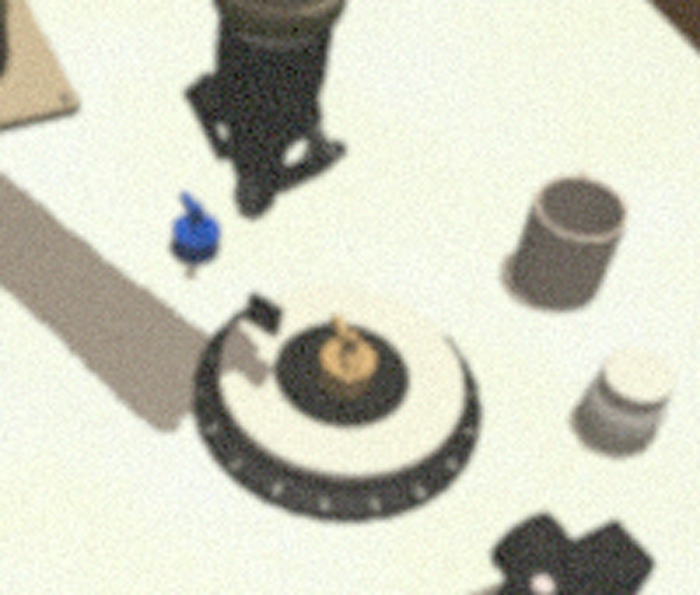

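The shut gripper hangs above and behind the lug (picture (265,312)), with its tip at (255,205), clear of everything. Descending now.

```bash
python3 -m pendant '[[0,0,0.5,0,0,0,-1],[0,0,1,0,0,0,-1],[0,0,1.5,0,0,0,-1],[0,0,2,0,0,0,-1],[0,0,2.4,0,0,0,-1],[0,0,2.6,0,0,0,-1],[0,0,2.76,0,0,0,-1],[0,0,2.76,0,0,0,-1],[0,0,2.76,0,0,0,-1],[0,0,2.76,0,0,0,-1]]'
python3 - <<'E'
from h import *
for th,h in((210,.020),(210,.016),(205,.015),(200,.015),(195,.015),(190,.015),(185,.015)):
    P,y=tgt(th,h=h);print(th,row(P,y))
E
```

```text
clock: 3.05
position: [0.4682, 0.1266, 0.0623]
ee_rot: [0.5, 0.866, 0.0, 0.0]
ft_force: [0.1, 1.1, -0.1]
grip_width: -0.002
grasp_force: 0.0
210 [0.15, -0.01, 0.01, 0.01, -0.0, 0.0]
210 [0.23, -0.01, 0.01, 0.01, -0.0, 0.0]
205 [0.39, -0.03, 0.01, 0.01, -0.0, 0.63]
200 [0.54, -0.03, 0.01, 0.01, -0.0, 1.25]
195 [0.69, -0.03, 0.01, 0.01, -0.0, 1.88]
190 [0.84, -0.01, 0.01, 0.01, -0.0, 2.5]
185 [0.98, 0.02, 0.01, 0.01, -0.0, 3.13]
```

```bash
python3 -m pendant '[[0.1,0,0,0,0,0,-1],[0.2,-0.01,0,0,0,0,-1],[0.26,-0.02,0,0,0,0.2,-1],[0.33,-0.03,0,0,0,0.4,-1],[0.39,-0.03,0,0,0,0.63,-1],[0.46,-0.03,0,0,0,0.94,-1],[0.54,-0.03,0,0,0,1.25,-1],[0.61,-0.03,0,0,0,1.56,-1],[0.69,-0.03,0,0,0,1.88,-1],[0.69,-0.03,0,0,0,1.88,-1]]'
cat > lug.py <<'E'
from h import *
p,d=look('top');c=manip.get_calibration('top');v,u=np.mgrid[0:420,0:560]
q=np.stack([(u-c['cx'])/c['fx']*d,-(v-c['cy'])/c['fy']*d,-d],-1)
W=q@R.from_quat(c['orientation']).as_matrix().T+np.array(c['xyz'])
cv2.imwrite('pics/last.png',cv2.resize(np.clip(p[165:290,140:290,::-1].astype(float)*2,0,255).astype(np.uint8),(720,600),interpolation=cv2.INTER_CUBIC))
L=(W[...,2]>.054)&(W[...,2]<.075);rr=np.hypot(W[...,0]-C[0],W[...,1]-C[1]);L&=(rr>.06)&(rr<.1)&(d>0)&(p.max(-1)<70)
P=W[L];a=np.degrees(np.arctan2(P[:,1]-C[1],P[:,0]-C[0]))%360
print('lug px',len(P),'hist',{int(k):int(n) for k,n in zip(*np.unique(a//5*5,return_counts=True))},'med',np.median(a) if len(a) else None)
o=manip.get_obs();e=o['position'][:2]-C
print('tool pos angle-equivalent',np.hypot(*e),np.degrees(np.arctan2(e[1],e[0]))%360-np.degrees(np.arctan2(.015,.084)),o['ft_force'],o['clock'])
E
python3 lug.py
```

```text
clock: 4.3
position: [0.4491, 0.1561, 0.0618]
ee_rot: [0.609, 0.793, 0.0, -0.0]
ft_force: [0.5, -1.9, 0.3]
grip_width: -0.002
grasp_force: 0.0
lug px 0 hist {} med None
tool pos angle-equivalent 0.08582258982372118 194.87140022689175 [ 0.07148208 -0.4275786   0.21223754] 4.35
```

View pics/last.png

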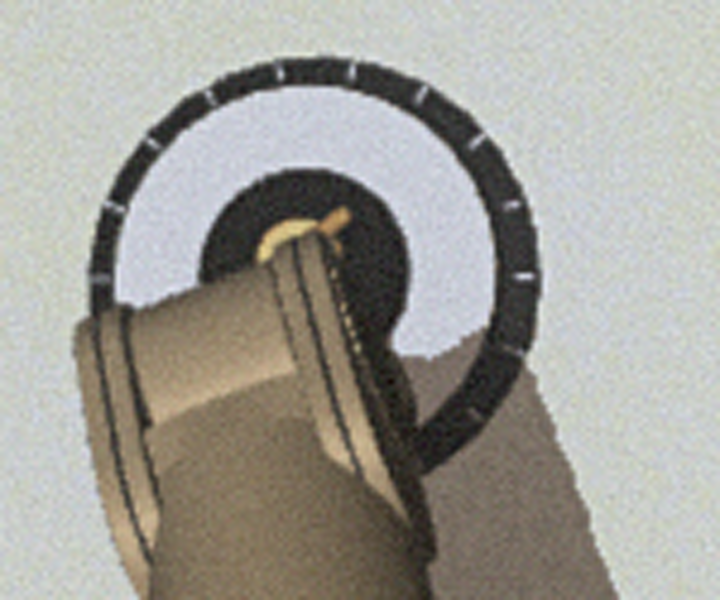

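The arm covers the lug from above, so I'll use the scene camera from here. The force has fallen off, which fits one click passed. I'll compute the next stretch of arc.

```bash
python3 - <<'E'
from h import *
for th in range(192,164,-3):
    P,y=tgt(th);print(th,row(P,y))
E
```

```text
192 [0.09, -0.0, -0.0, -0.0, -0.0, 0.38]
189 [0.18, -0.01, -0.0, -0.0, -0.0, 0.75]
186 [0.26, -0.02, -0.0, -0.0, -0.0, 1.13]
183 [0.35, -0.02, -0.0, -0.0, -0.0, 1.5]
180 [0.44, -0.01, -0.0, -0.0, -0.0, 1.88]
177 [0.53, 0.0, -0.0, -0.0, -0.0, 2.25]
174 [0.62, 0.01, -0.0, -0.0, -0.0, 2.63]
171 [0.71, 0.03, -0.0, -0.0, -0.0, 3.0]
168 [0.79, 0.06, -0.0, -0.0, -0.0, 3.38]
165 [0.88, 0.09, -0.0, -0.0, -0.0, 3.75]
```

```bash
python3 -m pendant '[[0.09,0,0,0,0,0.38,-1],[0.18,-0.01,0,0,0,0.75,-1],[0.26,-0.02,0,0,0,1.13,-1],[0.35,-0.02,0,0,0,1.5,-1],[0.4,-0.02,0,0,0,1.7,-1],[0.44,-0.01,0,0,0,1.88,-1],[0.48,0,0,0,0,2.07,-1],[0.53,0,0,0,0,2.25,-1],[0.58,0,0,0,0,2.44,-1],[0.62,0.01,0,0,0,2.63,-1]]'
cat > sc.py <<'E'
import sys
from h import *
p,d=look('scene');c=manip.get_calibration('scene')
for r in manip.tip_of('lug','scene')[:2]:
    P=atz(c,*r['pixel'],.057);e=P[:2]-C;print('lug',round(r['p'],2),np.round(r['pixel'],1),'r',np.hypot(*e).round(4),'ang',np.degrees(np.arctan2(e[1],e[0])).round(1)%360)
for a in(210,190,170,150,130,110):print(a,proj(c,[*(C+.08*np.array([np.cos(np.radians(a)),np.sin(np.radians(a))])),.057]))
im=np.clip(p[...,::-1].astype(float)*2.5,0,255).astype(np.uint8)
cv2.imwrite(f'pics/{sys.argv[1]}.png',cv2.resize(im[140:250,275:400],(680,598),interpolation=cv2.INTER_CUBIC))
o=manip.get_obs();e=o['position'][:2]-C
print('tool r',np.hypot(*e),'equiv ang',np.degrees(np.arctan2(e[1],e[0]))%360-np.degrees(np.arctan2(.015,.084)),o['ft_force'],o['clock'])
E
python3 sc.py s2
```

```text
clock: 5.6
position: [0.4418, 0.186, 0.0619]
ee_rot: [0.744, 0.668, 0.0, -0.0]
ft_force: [-0.8, -0.6, -0.0]
grip_width: -0.001
grasp_force: 0.0
lug 0.82 [329.9 174.5] r 0.0662 ang 173.2
210 [314.4, 177.8]
190 [321.2, 173.3]
170 [329.9, 170.9]
150 [339.3, 170.9]
130 [348.6, 173.3]
110 [356.6, 177.9]
tool r 0.08538849145680746 equiv ang 173.94955393873096 [-0.66157904  0.63368524 -0.36831068] 5.7
```

View pics/s2.png

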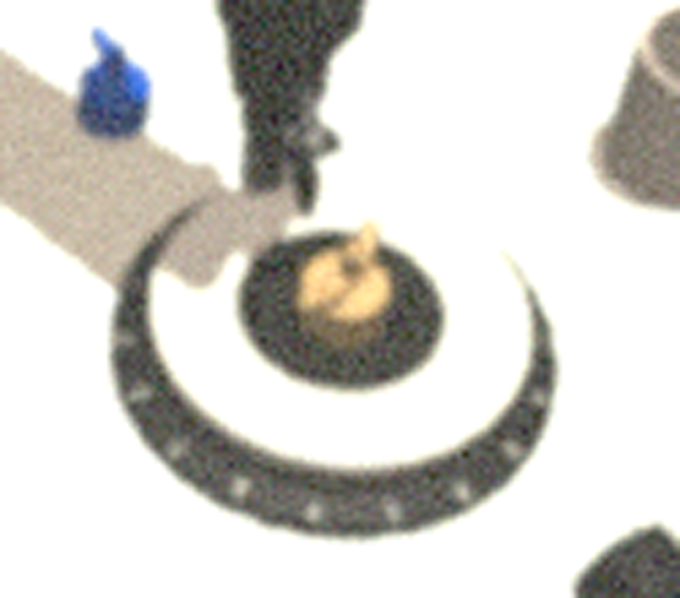

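The scene shows the lug at crop (305,190), angle about 170°, just ahead of the finger, so two clicks are done. I'll go on through the third click.

```bash
python3 - <<'E'
from h import *
for th in (171,168,165,162,160,158,156,154):
    P,y=tgt(th);print(th,row(P,y))
E
```

```text
171 [0.09, -0.01, -0.0, 0.0, -0.0, 0.37]
168 [0.18, -0.02, -0.0, 0.0, -0.0, 0.74]
165 [0.27, -0.03, -0.0, 0.0, -0.0, 1.12]
162 [0.35, -0.02, -0.0, 0.0, -0.0, 1.49]
160 [0.41, -0.02, -0.0, 0.0, -0.0, 1.74]
158 [0.47, -0.02, -0.0, 0.0, -0.0, 1.99]
156 [0.53, -0.01, -0.0, 0.0, -0.0, 2.24]
154 [0.59, -0.0, -0.0, 0.0, -0.0, 2.49]
```

```bash
python3 -m pendant '[[0.09,-0.01,0,0,0,0.37,-1],[0.18,-0.02,0,0,0,0.74,-1],[0.27,-0.03,0,0,0,1.12,-1],[0.32,-0.03,0,0,0,1.3,-1],[0.37,-0.02,0,0,0,1.55,-1],[0.41,-0.02,0,0,0,1.74,-1],[0.47,-0.02,0,0,0,1.99,-1],[0.53,-0.01,0,0,0,2.24,-1],[0.59,0,0,0,0,2.49,-1],[0.59,0,0,0,0,2.49,-1]]'
python3 sc.py s3
python3 - <<'E'
from h import *
for th in (151,148,145,142,140,138,136,135):
    P,y=tgt(th);print(th,row(P,y))
E
```

```text
clock: 6.95
position: [0.4451, 0.2154, 0.0619]
ee_rot: [0.848, 0.53, 0.0, -0.0]
ft_force: [0.1, -0.7, -0.1]
grip_width: 0.0
grasp_force: 0.0
lug 0.73 [338.2 170.8] r 0.0798 ang 152.3
210 [314.4, 177.8]
190 [321.2, 173.3]
170 [329.9, 170.9]
150 [339.3, 170.9]
130 [348.6, 173.3]
110 [356.6, 177.9]
tool r 0.08516371203813264 equiv ang 154.24209656778257 [ 0.40241612 -0.5195705   0.79130337] 7.05
151 [0.09, -0.02, -0.0, 0.0, -0.0, 0.38]
148 [0.18, -0.03, -0.0, 0.0, -0.0, 0.76]
145 [0.27, -0.03, -0.0, 0.0, -0.0, 1.13]
142 [0.36, -0.03, -0.0, 0.0, -0.0, 1.51]
140 [0.42, -0.03, -0.0, 0.0, -0.0, 1.76]
138 [0.48, -0.02, -0.0, 0.0, -0.0, 2.01]
136 [0.54, -0.01, -0.0, 0.0, -0.0, 2.26]
135 [0.57, -0.01, -0.0, 0.0, -0.0, 2.38]
```

View pics/s3.png

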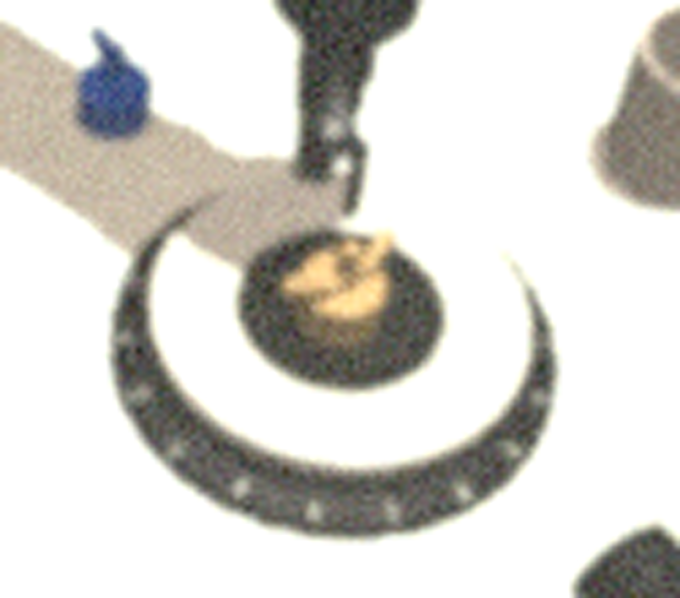

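The lug is at crop (350,180), about 150°, with a small gap to the finger: three clicks done. Now the fourth, slowly, stopping at about 136°, followed by a slight back-off.

```bash
python3 -m pendant '[[0.09,-0.02,0,0,0,0.38,-1],[0.18,-0.03,0,0,0,0.76,-1],[0.27,-0.03,0,0,0,1.13,-1],[0.32,-0.03,0,0,0,1.32,-1],[0.37,-0.03,0,0,0,1.55,-1],[0.42,-0.03,0,0,0,1.76,-1],[0.48,-0.02,0,0,0,2.01,-1],[0.54,-0.01,0,0,0,2.26,-1],[0.54,-0.01,0,0,0,2.26,-1],[0.45,-0.02,0,0,0,2.26,-1]]'
python3 sc.py s4
python3 - <<'E'
from h import *
c=manip.get_calibration('top')
P=atz(c,356.2,214.6,.022);print(P,row(np.array([P[0],P[1],.12]),50), row(np.array([P[0],P[1],.12]),0), np.round(manip.get_obs()['joint_pos'],2))
E
```

```text
clock: 8.3
position: [0.4541, 0.2357, 0.0619]
ee_rot: [0.921, 0.391, 0.0, 0.0]
ft_force: [-0.1, 0.0, 0.9]
grip_width: 0.001
grasp_force: 0.0
lug 0.84 [349.5 173.3] r 0.0814 ang 128.3
lug 0.69 [244.2 311. ] r 0.4334 ang 304.8
210 [314.4, 177.8]
190 [321.2, 173.3]
170 [329.9, 170.9]
150 [339.3, 170.9]
130 [348.6, 173.3]
110 [356.6, 177.9]
tool r 0.08493116409045301 equiv ang 139.5133143490865 [-0.49567235 -0.12956284 -0.16716299] 8.4
[ 0.54223381 -0.19100442  0.022     ] [-4.89, 7.2, -1.16, -0.0, 0.0, -0.51] [-4.89, 7.2, -1.16, 0.0, 0.0, 5.74] [-0.93  0.29  0.41  1.97 -0.14  0.91 -1.22]
```

View pics/s4.png

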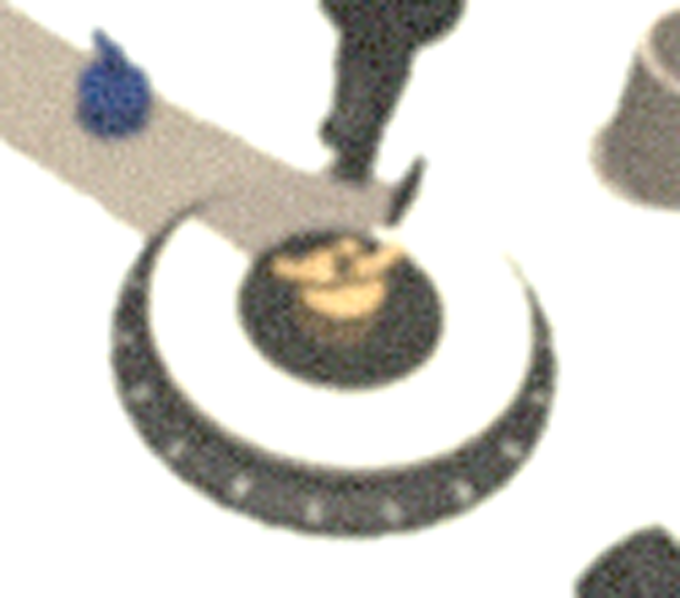

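The lug stands at 129° (crop (405,190)), clear of the finger, so exactly four clicks and the vertebra has ridden along. Lifting straight up first, then crossing to the release.

```bash
python3 -m pendant '[[0,0,-0.6,0,0,0,-1],[0,0,-1.4,0,0,0,-1],[0,0,-2.2,0,0,0,-1],[-0.5,0.9,-2.6,0,0,0,-1],[-1.1,1.7,-2.6,0,0,0,-1],[-1.7,2.6,-2.6,0,0,0,-1],[-2.3,3.5,-2.6,0,0,0,-1],[-2.9,4.4,-2.6,0,0,0,-1],[-3.5,5.2,-2.6,0,0,0,-1],[-4.2,6.1,-2.6,0,0,0,-1]]'
python3 - <<'E'
from h import *
for z in(.12,.06):print(row(np.array([.5422,-.191,z]),46))
p,d=look('top');c=manip.get_calibration('top')
cv2.imwrite('pics/t5.png',cv2.resize(np.clip(p[150:300,140:400,::-1].astype(float)*2,0,255).astype(np.uint8),(780,450),interpolation=cv2.INTER_CUBIC))
E
```

```text
clock: 9.65
position: [0.5273, -0.1285, 0.1919]
ee_rot: [0.92, 0.391, 0.001, -0.0]
ft_force: [1.5, -0.1, -0.3]
grip_width: 0.002
grasp_force: 0.0
[-0.69, 1.08, 1.44, 0.0, -0.01, 0.0]
[-0.7, 1.08, 2.64, 0.0, -0.01, 0.0]
```

View pics/t5.png

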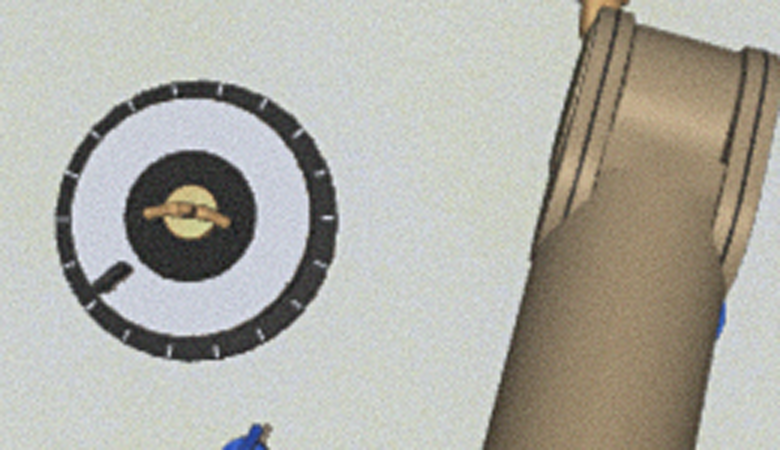

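Four tick spaces confirmed: the lug went from the tick at (262,333) to the one at (98,290). I'll move over the button and check its position with the scene camera.

```bash
python3 -m pendant '[[-0.3,0.5,0.2,0,0,0,-1],[-0.69,1.08,0.6,0,0,0,-1],[-0.69,1.08,1.2,0,0,0,-1],[-0.69,1.08,1.8,0,0,0,-1],[-0.7,1.08,2.3,0,0,0,-1],[-0.7,1.08,2.64,0,0,0,-1],[-0.7,1.08,2.64,0,0,0,-1],[-0.7,1.08,2.64,0,0,0,-1],[-0.7,1.08,2.64,0,0,0,-1],[-0.7,1.08,2.64,0,0,0,-1]]'
python3 - <<'E'
from h import *
p,d=look('scene');c=manip.get_calibration('scene')
print(proj(c,[.5422,-.191,.022]),row(np.array([.5422,-.191,.030]),46))
for r in manip.tip_of('release_top','scene')[:2]:print(r['p'],r['pixel'],atz(c,*r['pixel'],.022))
im=np.clip(p[...,::-1].astype(float)*2.5,0,255).astype(np.uint8)
cv2.imwrite('pics/s6.png',cv2.resize(im[190:300,150:275],(680,598),interpolation=cv2.INTER_CUBIC))
E
```

```text
clock: 10.95
position: [0.542, -0.19, 0.0604]
ee_rot: [0.921, 0.39, 0.0, 0.0]
ft_force: [0.1, -0.0, -0.5]
grip_width: -0.003
grasp_force: 0.0
[208.1, 241.9] [-0.01, 0.02, 0.6, 0.0, -0.0, -0.01]
0.39 [206.0, 244.8] [ 0.5491267  -0.19852329  0.022     ]
0.39 [348.7, 175.3] [0.45632095 0.26992451 0.022     ]
```

View pics/s6.png

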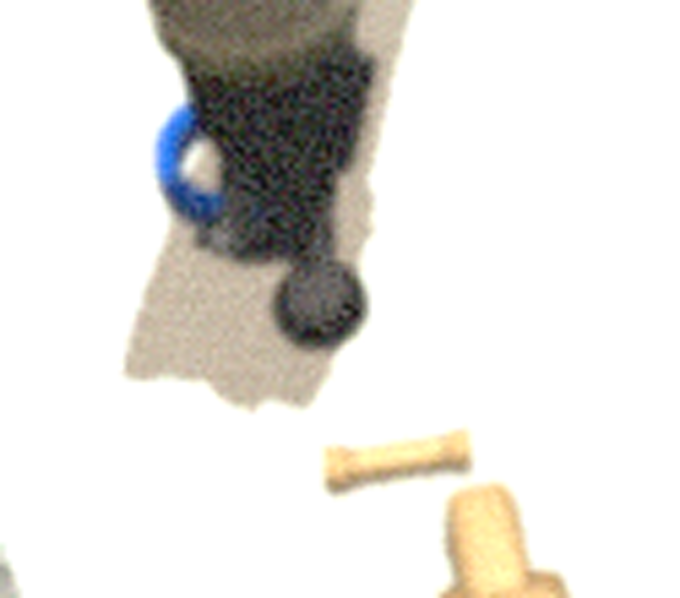

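The fingertip at crop (320,250) hangs above the button at crop (320,297), and the toe bone and tape are clear. Pressing.

```bash
python3 -m pendant '[[0,0,0.2,0,0,0,-1],[0,0,0.4,0,0,0,-1],[0,0,0.45,0,0,0,-1],[0,0,0.5,0,0,0,-1],[0,0,0.54,0,0,0,-1],[0,0,0.58,0,0,0,-1],[0,0,0.6,0,0,0,-1],[0,0,0.62,0,0,0,-1],[0,0,0.62,0,0,0,-1],[0,0,0.62,0,0,0,-1]]'
```

```text
clock: 12.3
position: [0.5416, -0.1901, 0.0299]
ee_rot: [0.921, 0.39, 0.0, -0.0]
ft_force: [-7.9, 2.8, 16.7]
grip_width: -0.0
grasp_force: 8.6
```

Tip height is 15.9 mm with 17 N, well above the 4 N needed, so the button is at its hard stop. Releasing and lifting clear.

```bash
python3 -m pendant '[[0,0,-0.1,0,0,0,-1],[0,0,-0.3,0,0,0,-1],[0,0,-0.7,0,0,0,-1],[0,0,-1.2,0,0,0,-1],[0,0,-1.8,0,0,0,-1],[0,0,-2.4,0,0,0,-1],[0,0,-3,0,0,0,-1],[0,0,-3,0,0,0,-1],[0,0,-3,0,0,0,-1],[0,0,-3,0,0,0,-1]]'
python3 sc.py s7|grep lug
python3 - <<'E'
from h import *
p,d=look('scene')
cv2.imwrite('pics/s8.png',np.clip(p[...,::-1].astype(float)*2,0,255).astype(np.uint8))
E
```

```text
clock: 13.55
position: [0.5412, -0.1898, 0.1782]
ee_rot: [0.921, 0.39, -0.0, -0.0]
ft_force: [0.2, -0.4, -0.4]
grip_width: -0.002
grasp_force: 0.0
lug 0.68 [345.8 175.3] r 0.0688 ang 133.2
lug 0.24 [244.2 313.2] r 0.4376 ang 305.2
```

View pics/s8.png

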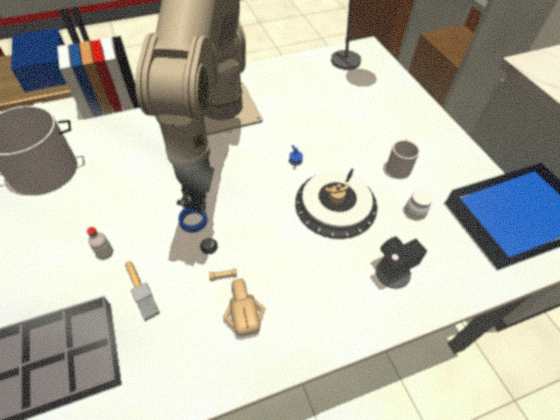

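The lug is still at about 130° (pixel (350,175)). The release (208,245), toe bone (222,273), skull (243,308) and tape (193,218) are all where they were, and the arm is touching nothing.

```bash
python3 -c "
from workcell import manip
print(manip.hand_in())"
```

```text
the job is handed in; nothing more can be done
None
```

I turned the dial clockwise by exactly four clicks, pressed the shutter release fully down and let it up, and handed the job in at about 14 s of the 53 s allowed; the verdict was not shown.

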